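Empty a sorting scoop of toy wheels into the stock box

ROBOT

A 6-joint arm with a two-finger parallel gripper is mounted at the origin on the work surface. World frame = base frame: x ahead of the robot, y to its left, z up, the work surface at z = 0. Lengths are in m, angles in rad, forces in N, time in s.
With the tool pointing down it reaches from about 0.35 to 0.975 m from the base axis. Payload 4.9 kg.
Tool frame: the origin (TCP) lies at the very end of the fingers, on their centre line; the grasp point (between the pads) lies 19 mm behind it; x points along the fingers, y is the direction in which the jaws open and shut, and the axes are right-handed (so a half turn about x gives the same grasp; the last joint's range is limited). The gripper opens to 85 mm and grips with 20 to 120 N. Pads are 22 mm wide; open, the fingers measure 114 mm over their backs; the gripper's body (76 mm by 85 mm) begins 54 mm behind the grasp point. The pads swing forward as they close: fully open they stand 13 mm farther back than shut.
Start: joints at [-0.119, 0.053, 1.613, -0, 1.476, -0.119], TCP at [0.625, 0, 0.231] pointing down, gripper open.
Joint ranges: [-3.01, 3.01], [-1.01, 2.22], [0.06, 2.58], [-1.02, 4.17], [0.09, 2.62], [-3.14, 3.14]. Speed limits (rad/s): [2.57, 2.57, 3.14, 3.14, 3.14, 3.14].

INTERFACE

Orientations are given as a rotation vector (axis times angle).
In Python, from station import ctrl, get_image, calibration, finish_job, search_frame, cut_out, mark_of gives the robot as it stands. The module is installed in compiled form; this text tells all that it offers.
- The arm moves only by the tool arm_command, never from a script. Its argument "plan" is a list that holds one entry, the list of rows, each a list of 7 numbers: the shift along the tool's x, y, z in m, then the turn, a rotation vector about the tool's x, y, z in degrees, then the finger opening in m, from 0 to 0.0854. A call has 1 to 20 rows; each row shifts and turns the pose as measured when the row begins, along the tool's axes as they then stand; what a row does not reach is not made up. A row lasts 1/12 s, in which the tool goes at most 41.7 mm and 7.16 degrees, less where a joint would pass 70% of its speed; a pose out of reach is approached as far as the arm can. A call with a gripper value outside its range is refused whole. The fingers move at their own pace and stop on an object; "squeeze" is the grip in N (left out, the last holds). Time passes only in rows, so rows that do not move let the fingers close. It gives the time, the measured TCP pose, the force and the opening at its end, in the units of the state.
- ctrl.get_obs(): the state, without advancing time (a new reading comes with each control period).
- get_image(name): name is "scene" or "side" or "wrist"; returns the picture (400x640x3 uint8, red, green, blue); there is no depth.
- calibration(name): a dict with "fx", "fy", "cx", "cy" (pixels), "cam_to_world" (4x4, takes a point from camera to world coordinates); the wrist camera has in their place "hand_eye" (4x4, takes a point from camera to tool coordinates, whose origin is the TCP and whose axes are the tool frame's). Camera axes: x right, y down, z forward; pixel columns grow to the right and rows downward; lengths in m; the calibration is good to about 2 mm. A picture is of the moment at which its call begins: read the wrist's pose just before it. calibration takes no time and is no camera call.
- finish_job(): hands the job in, once; it reports no verdict.
Trained networks look in the newest picture that a camera, given by its name, has taken for a name from the list of things; names that differ only in an ending like _2 or _b are one class to them, and where a whole thing is asked for, a point or a joint stands for the part that bears it (a point fixed in the world has none). Each returns a list of dicts, best first, with "conf" (0 to 1); they miss things now and then, are a little off and sometimes report something else, mostly with a low value. They report only what shows in the picture. A call takes as long as a camera call. They do not tell look-alikes from the thing itself.
- search_frame(camera, thing): "at" ([x, y, z] in m, in the coordinates of the camera as it stood for that picture, good to about 4 mm: the middle of the surface that is visible of it).
- cut_out(camera, thing): "mask" (400x640 bool, what is visible of it).
- mark_of(camera, thing): "at" ([x, y, z] in m, in the coordinates of the camera as it stood for that picture, good to about 4 mm: a listed point, or the origin of a listed thing).
The state is a dict: "t": time; "q": joint angles; "dq": joint speeds; "effort": joint torques, N m; "tool_pos": TCP position; "tool_rot": TCP orientation; "contact_force": force on the tool from outside, world axes, zero at the start; "wrist_torque": the same for the moment, N m; "opening": finger opening in m.
Only numpy, scipy, OpenCV 4.12 (cv2) and the standard library are available. Lean on these libraries where they do the work, as an engineer would, in place of code of your own. Each camera call takes 0.05 s, during which the arm holds its last target. There are 200 camera calls.

TASK

Lift the loaded sorting scoop by its handle, keeping it level so that no wheel falls off, and tip it out through its open edge, held close over the square plywood box, so that all five wooden wheels end up in the box. Then set the empty scoop back down flat on the cardboard sheet and let go. Leave the box and everything else on the bench where they are.

Things in the scene. Friction and masses are not known exactly. Their poses are not given: they have to be found in the camera images.
- scoop: Sorting scoop: aluminium tray 170 mm long (x), 140 mm wide (y), floor 4 mm thick, lips 26 mm high and 4 mm thick on both long sides and the back, fourth side open; dark wooden handle on the back edge. 0.28 to 0.46 kg. Origin: centre of its underside; x points out through the open edge, z up. The wheels slide off when it is tipped 25 to 40 degrees, open edge down.
- scoop_grip (a point): Grip point on the handle, 108 mm behind and 71 mm above the scoop's origin, same axes. The handle is a flat block, 20 mm thick, 65 mm wide (scoop's y), 80 mm long, leaning back (from the open edge) 0.35 rad: long axis (-0.343, 0, 0.939) in scoop axes, flat faces normal to (0.939, 0, 0.343). The point lies midway between the faces, 30 mm below the upper end.
- scoop_mouth (a point): Middle of the scoop's open edge, on the tray floor's upper side: 85 mm ahead of and 4 mm above the scoop's origin; axes as the scoop's.
- wheel0: Wooden toy wheel, one of five alike: plain disc 36 mm across and 14 mm thick, 12 g, at first lying loose on the scoop's floor. Origin: centre of its underside.
- wheel1: Wooden toy wheel, one of five alike: plain disc 36 mm across and 14 mm thick, 12 g, at first lying loose on the scoop's floor. Origin: centre of its underside.
- wheel2: Wooden toy wheel, one of five alike: plain disc 36 mm across and 14 mm thick, 12 g, at first lying loose on the scoop's floor. Origin: centre of its underside.
- wheel3: Wooden toy wheel, one of five alike: plain disc 36 mm across and 14 mm thick, 12 g, at first lying loose on the scoop's floor. Origin: centre of its underside.
- wheel4: Wooden toy wheel, one of five alike: plain disc 36 mm across and 14 mm thick, 12 g, at first lying loose on the scoop's floor. Origin: centre of its underside.
- box: Square open-topped plywood box, loose, 210 x 210 mm outside, 80 mm high, walls and floor 8 mm thick, 0.7 kg, empty. Origin: centre of its underside; x and y along its walls. It stands right of the cardboard; it and the tub change places.
- mat: Sheet of cardboard fixed on the bench, 260 x 260 mm, 3 mm thick, on which the scoop stands at first. Origin: centre of its underside; x and y along its edges.
- tub: Round grey tub, 116 mm across and 100 mm high, loose, empty; not wanted here, leave it. Origin: centre of its underside.
- glue: White glue bottle, 54 mm across and 150 mm high, standing; leave it. Origin: centre of its underside.
- offcut: Pine offcut, 70 x 150 x 19 mm, lying; leave it. Origin: centre of its underside.
- hammer: Hammer, lying; leave it. Origin: underside.
- brush: Brush, lying; leave it. Origin: underside.
Not all that is in view belongs to the job. What is shaped like the wheel2 but red or turquoise is not meant.

How it is judged:
By the outcome, as a careful person would: the job done as asked, in the order asked, and still so for the second after the job is handed in, with the robot touching nothing.
It also fails if it takes over 51 s, if anything falls off the work surface, if the arm or the gripper's body presses on something with over 40 N, if the wrist force passes 120 N, or if a joint passes its speed limit or range.

## Working session

There is one attempt and no reset: what is moved stays moved. The work goes in short steps, Python scripts to look and compute and a tool call to move; the robot and the scene stay as the last step left them, time stands still between calls to the robot, and variables do not carry over. Pictures are saved under pics/ and viewed, about 8 in all and at most 12, crops included, and the job is handed in when it is done.

Besides the shell and the picture viewer there is one more tool, called after "Call:" as name([rows], argument=value, ...), one row to a line, values as JSON. arm_command: Moves the arm, as the interface text tells. Its arguments: {"type":"object","properties":{"plan":{"type":"array","items":{"type":"array","items":{"type":"array","items":{"type":"number"}}}},"squeeze":{"type":"number"}},"required":["plan"]}

```bash
mkdir -p pics
cat > h.py <<'E'
import numpy as np, cv2
from scipy.spatial.transform import Rotation as R
from station import *
def T():
    o=ctrl.get_obs(); M=np.eye(4); M[:3,:3]=R.from_rotvec(o["tool_rot"]).as_matrix(); M[:3,3]=o["tool_pos"]; return M,o
def cam(n):
    c=calibration(n)
    return c, (np.array(c["cam_to_world"]) if "cam_to_world" in c else T()[0]@np.array(c["hand_eye"]))
def w(C,p): return (C@np.r_[p,1])[:3]
E
python3 - <<'E'
from h import *
for n in ["scene","side"]:
    c,C=cam(n); im=get_image(n); cv2.imwrite(f"pics/{n}0.png",im[:,:,::-1])
    print(n,C[:3,3].round(3),c["fx"])
    for th in ["scoop","scoop_grip","scoop_mouth","box","mat","tub","glue","wheel0"]:
        print(th,[(w(C,d["at"]).round(3).tolist(),round(d["conf"],2)) for d in mark_of(n,th)[:6]])
print(ctrl.get_obs()["t"],R.from_rotvec(ctrl.get_obs()["tool_rot"]).as_matrix().round(2))
E
```

```text
scene [1.275 0.408 0.874] 380.9164705530142
scoop [([0.495, 0.26, 0.002], 0.78), ([0.78, 0.135, -0.001], 0.7)]
scoop_grip [([0.472, 0.367, 0.077], 0.56), ([0.777, 0.136, -0.001], 0.56)]
scoop_mouth [([0.515, 0.175, 0.01], 0.64)]
box [([0.449, -0.224, -0.003], 0.65), ([0.622, -0.408, 0.0], 0.33)]
mat []
tub [([0.689, -0.137, -0.001], 0.78), ([0.419, -0.016, -0.004], 0.55)]
glue [([0.416, -0.015, -0.001], 0.69)]
wheel0 [([0.466, 0.22, 0.006], 0.66), ([0.281, 0.261, -0.001], 0.66), ([0.414, 0.494, 0.001], 0.64), ([0.448, 0.306, 0.007], 0.63), ([0.514, 0.317, 0.011], 0.62), ([0.498, 0.275, 0.007], 0.62)]
side [0.454 1.024 0.941] 478.18139127891504
scoop [([0.493, 0.257, 0.008], 0.74)]
scoop_grip [([0.469, 0.364, 0.072], 0.67)]
scoop_mouth [([0.514, 0.174, 0.002], 0.56)]
box [([0.448, -0.225, 0.002], 0.75), ([0.417, -0.018, 0.001], 0.51)]
mat []
tub [([0.687, -0.145, 0.002], 0.95)]
glue [([0.416, -0.017, 0.005], 0.83)]
wheel0 [([0.515, 0.314, 0.014], 0.67), ([0.469, 0.225, 0.002], 0.67), ([0.284, 0.26, 0.0], 0.67), ([0.415, 0.496, 0.001], 0.66), ([0.531, 0.234, 0.005], 0.61), ([0.449, 0.305, 0.01], 0.54)]
0.9 [[ 0.  1.  0.]
 [ 0.  0. -1.]
 [-1.  0. -0.]]
```

View pics/scene0.png

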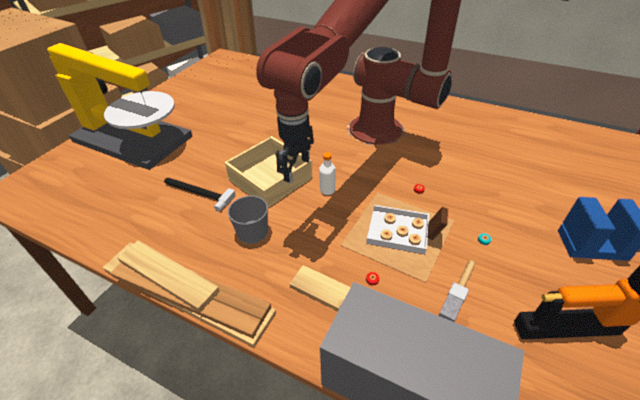

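View pics/side0.png

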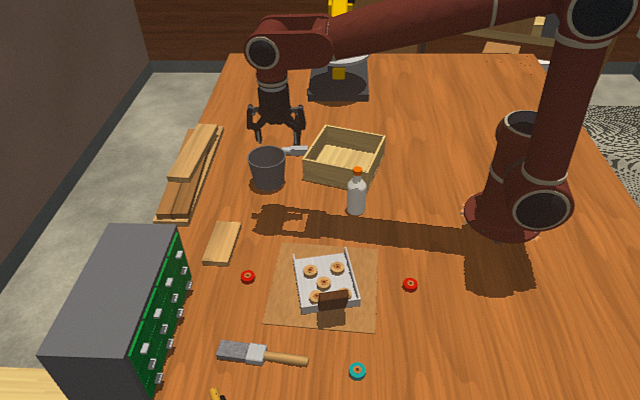

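The side and scene views agree. The scoop is at about (0.494, 0.258) with its mouth toward −y, and the box is at about (0.448, −0.224). The bottle stands between them at (0.416, −0.016). Next I fit the box's yaw and work out the pre-grasp.

```bash
cat >> h.py <<'E'
def mk(R_,p): M=np.eye(4); M[:3,:3]=R_; M[:3,3]=p; return M
def scoopT(o,yaw,tilt=0): return mk(R.from_euler("ZY",[yaw,tilt],degrees=True).as_matrix(),o)
a=np.array([.343,0,-.939]); a/=np.linalg.norm(a); n_=np.array([.939,0,.343]); n_/=np.linalg.norm(n_)
GR=np.c_[a,n_,np.cross(a,n_)]
def grasp(back=0): return mk(GR,np.array([-.108,0,.071])+a*(.019-back))   # TCP in scoop frame
def rows(A,B,n):
    D=np.linalg.inv(A)@B; rv=R.from_matrix(D[:3,:3]).as_rotvec()/n
    S=sum(R.from_rotvec(rv*k).as_matrix() for k in range(n))
    return (np.linalg.solve(S,D[:3,3])).round(4).tolist()+np.degrees(rv).round(2).tolist()
E
python3 - <<'E'
from h import *
from scipy.optimize import minimize
for n in ["scene","side"]:
    c,C=cam(n); get_image(n); m=cut_out(n,"box")[0]["mask"]; Ci=np.linalg.inv(C)
    def f(x):
        P=np.array([[sx*.105,sy*.105,z] for sx in(-1,1) for sy in(-1,1) for z in(0,.08)])
        P=P@R.from_euler("z",x[2],degrees=True).as_matrix().T+[x[0],x[1],0]
        q=P@Ci[:3,:3].T+Ci[:3,3]; u=np.c_[q[:,0]/q[:,2]*c["fx"]+c["cx"],q[:,1]/q[:,2]*c["fy"]+c["cy"]]
        k=np.zeros(m.shape,np.uint8); cv2.fillConvexPoly(k,cv2.convexHull((u*16).round().astype(np.int32)),1,shift=4)
        return 1-(k.astype(bool)&m).sum()/(k.astype(bool)|m).sum()
    print(n,m.sum(),sorted([(round(r.fun,3),r.x.round(3).tolist()) for y in range(-40,50,10) for r in [minimize(f,[.448,-.224,y],method="Nelder-Mead",options=dict(initial_simplex=[[.448,-.224,y],[.46,-.224,y],[.448,-.21,y],[.448,-.224,y+8]]))]])[:3])
S=scoopT([.494,.2585,.003],-77)
M,o=T(); B=S@grasp(.11); print(B[:3,3],rows(M,B,16),o["t"])
E
```

```text
scene 3188 [(np.float64(0.201), [0.45, -0.223, 73.269]), (np.float64(0.201), [0.451, -0.222, -16.589]), (np.float64(0.202), [0.449, -0.223, -16.507])]
side 3875 [(np.float64(0.102), [0.449, -0.225, -16.579]), (np.float64(0.102), [0.449, -0.225, -16.497]), (np.float64(0.102), [0.449, -0.225, -16.45])]
[0.46268168 0.39415456 0.15947593] [-0.0002, -0.0249, -0.0154, 4.76, -0.84, 1.06] 1.1
```

Call:
arm_command([
  [[-0.0002,-0.0249,-0.0154,4.76,-0.84,1.06,0.085],[-0.0002,-0.0249,-0.0154,4.76,-0.84,1.06,0.085],[-0.0002,-0.0249,-0.0154,4.76,-0.84,1.06,0.085],[-0.0002,-0.0249,-0.0154,4.76,-0.84,1.06,0.085],[-0.0002,-0.0249,-0.0154,4.76,-0.84,1.06,0.085],[-0.0002,-0.0249,-0.0154,4.76,-0.84,1.06,0.085],[-0.0002,-0.0249,-0.0154,4.76,-0.84,1.06,0.085],[-0.0002,-0.0249,-0.0154,4.76,-0.84,1.06,0.085],[-0.0002,-0.0249,-0.0154,4.76,-0.84,1.06,0.085],[-0.0002,-0.0249,-0.0154,4.76,-0.84,1.06,0.085],[-0.0002,-0.0249,-0.0154,4.76,-0.84,1.06,0.085],[-0.0002,-0.0249,-0.0154,4.76,-0.84,1.06,0.085],[-0.0002,-0.0249,-0.0154,4.76,-0.84,1.06,0.085],[-0.0002,-0.0249,-0.0154,4.76,-0.84,1.06,0.085],[-0.0002,-0.0249,-0.0154,4.76,-0.84,1.06,0.085],[-0.0002,-0.0249,-0.0154,4.76,-0.84,1.06,0.085]],
])

```text
t: 2.43
tool_pos: [0.471, 0.4083, 0.1592]
tool_rot: [2.018, -0.209, -1.908]
contact_force: [1.0, 0.4, 1.1]
opening: 0.0849
```

Run:
```python
from h import *
M,o=T(); c,C=cam("wrist"); cv2.imwrite("pics/w1.png",get_image("wrist")[:,:,::-1])
for th in ["scoop","scoop_grip","scoop_mouth","wheel0"]:
    print(th,[(w(C,d["at"]).round(3).tolist(),round(d["conf"],2)) for d in mark_of("wrist",th)[:5]])
S=scoopT([.494,.2585,.003],-77)
print(o["t"],o["tool_pos"],o["q"],"err",rows(M,S@grasp(.11),1))
```

```text
scoop [([0.499, 0.258, 0.003], 0.57)]
scoop_grip [([0.465, 0.364, 0.072], 0.94)]
scoop_mouth [([0.51, 0.174, 0.006], 0.75)]
wheel0 [([0.448, 0.306, 0.004], 0.86), ([0.287, 0.263, 0.001], 0.86), ([0.465, 0.221, 0.008], 0.84), ([0.496, 0.272, 0.007], 0.82), ([0.416, 0.5, 0.0], 0.67)]
2.4333 [0.47096839 0.40826793 0.15919568] [ 0.73397664  0.23425005  1.56638789 -0.31508031  1.52442241  2.19966856] err [0.0039, 0.0121, 0.0103, -4.47, -0.06, -0.65]
```

View pics/w1.png

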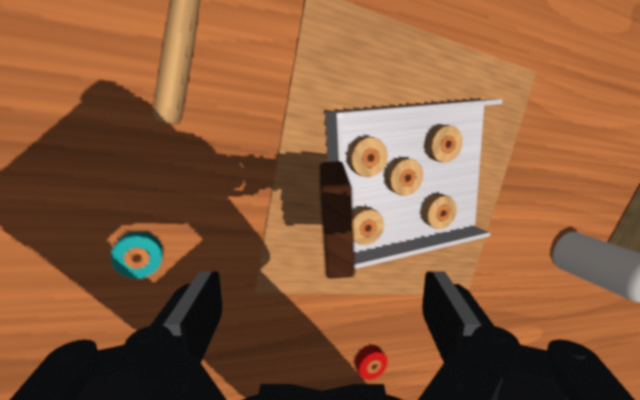

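The wrist view shows the handle at px (337, 220), all five wheels on the tray, and the open edge to the right. The wrist marks match the pose within 4 mm. The arm overshot about 15 mm, so I'm correcting that first.

Call:
arm_command([
  [[0.0039,0.0121,0.0103,-4.47,-0.06,-0.65,0.085],[0,0,0,0,0,0,0.085],[0,0,0,0,0,0,0.085]],
])

```text
t: 2.93
tool_pos: [0.4636, 0.3894, 0.1634]
tool_rot: [1.974, -0.115, -1.891]
contact_force: [0.5, -0.0, 0.5]
opening: 0.0848
```

Run:
```python
from h import *
M,o=T(); S=scoopT([.494,.2585,.003],-77)
print(o["t"],"err",rows(M,S@grasp(.11),1),rows(M,S@grasp(0),10))
```

```text
2.9333 err [0.002, -0.0059, -0.0002, 0.18, -0.2, 0.18] [0.0112, -0.0006, 0.0, 0.02, -0.02, 0.02]
```

Call:
arm_command([
  [[0.005,-0.003,0,0,0,0,0.085],[0.012,-0.002,0,0,0,0,0.085],[0.015,-0.001,0,0,0,0,0.085],[0.015,0,0,0,0,0,0.085],[0.015,0,0,0,0,0,0.085],[0.015,0,0,0,0,0,0.085],[0.012,0,0,0,0,0,0.085],[0.008,0,0,0,0,0,0.085],[0.004,0,0,0,0,0,0.085],[0,0,0,0,0,0,0.085],[0,0,0,0,0,0,0.085],[0,0,0,0,0,0,0.085]],
])

```text
t: 3.93
tool_pos: [0.4735, 0.36, 0.0623]
tool_rot: [1.991, -0.119, -1.89]
contact_force: [-1.0, 0.3, 0.1]
opening: 0.0845
```

Run:
```python
from h import *
M,o=T(); S=scoopT([.494,.2585,.003],-77)
print(o["t"],"err",rows(M,S@grasp(0),1)); 
c,C=cam("side"); cv2.imwrite("pics/s2.png",cv2.resize(get_image("side")[180:380,220:480,::-1],None,fx=2.5,fy=2.5))
print([(w(C,d["at"]).round(3).tolist(),round(d["conf"],2)) for d in mark_of("side","scoop_grip")[:2]])
```

```text
3.9333 err [0.0064, -0.0001, 0.0029, -0.48, -0.63, 0.47]
[([0.472, 0.365, 0.073], 0.79)]
```

View pics/s2.png

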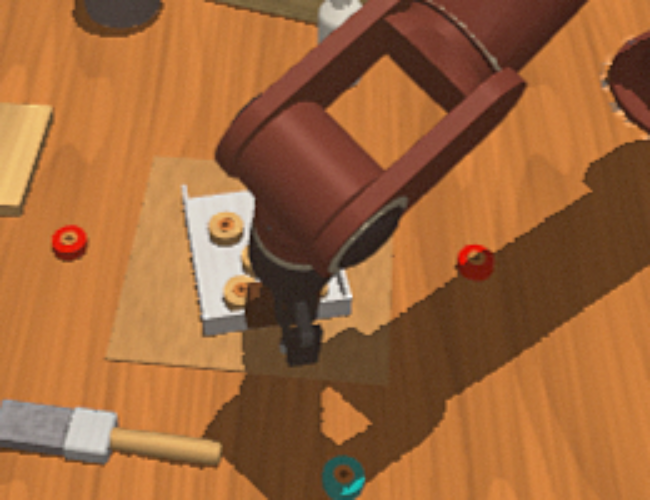

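Fingers straddle the handle. Closing now.

Call:
arm_command([
  [[0.005,0,0.002,-0.4,-0.5,0.4,0.085],[0,0,0,0,0,0,0.085],[0,0,0,0,0,0,0.05],[0,0,0,0,0,0,0.03],[0,0,0,0,0,0,0.01],[0,0,0,0,0,0,0.0],[0,0,0,0,0,0,0.0],[0,0,0,0,0,0,0.0],[0,0,0,0,0,0,0.0],[0,0,0,0,0,0,0.0]],
], squeeze=90)

```text
t: 4.87
tool_pos: [0.4733, 0.3597, 0.0604]
tool_rot: [1.98, -0.12, -1.889]
contact_force: [-0.4, 0.4, -0.0]
opening: 0.0189
```

Run:
```python
from h import *
M,o=T(); S=scoopT([.494,.2585,.003],-77)
print(o["t"],"err",rows(M,S@grasp(0),1),o["contact_force"],o["opening"])
np.save("M0.npy",M)
# scoop pose rel. tool at grasp, lift 0.24 straight up then to box
up=mk(np.eye(3),[0,0,.05]); L=M.copy(); L[2,3]+=.24
print("lift total",rows(M,L,1))
```

```text
4.8667 err [0.0046, 0.0002, 0.0026, -0.13, -0.38, 0.15] [-0.3545489   0.39638945 -0.02535245] 0.0188761076519208
lift total [-0.2256, 0.0818, -0.0017, -0.0, -0.0, 0.0]
```

Call:
arm_command([
  [[-0.0019,0.0007,0,0,0,0,0],[-0.0038,0.0014,0,0,0,0,0],[-0.0056,0.002,0,0,0,0,0],[-0.0075,0.0027,0,0,0,0,0],[-0.0075,0.0027,0,0,0,0,0],[-0.0075,0.0027,0,0,0,0,0],[-0.0056,0.002,0,0,0,0,0],[-0.0038,0.0014,0,0,0,0,0],[-0.0019,0.0007,0,0,0,0,0],[0,0,0,0,0,0,0],[0,0,0,0,0,0,0]],
])

```text
t: 5.78
tool_pos: [0.4708, 0.3597, 0.1105]
tool_rot: [1.978, -0.115, -1.896]
contact_force: [0.3, 0.3, -4.5]
opening: 0.0195
```

Run:
```python
from h import *
M,o=T(); M0=np.load("M0.npy"); print(o["t"],(M[:3,3]-M0[:3,3]).round(4),np.degrees(R.from_matrix(M[:3,:3]@M0[:3,:3].T).as_rotvec()).round(2),o["contact_force"],o["opening"])
for n in["side","scene"]:
    c,C=cam(n); im=get_image(n); cv2.imwrite(f"pics/{n}3.png",cv2.resize(im[180:340,240:480,::-1],None,fx=3,fy=3))
    for th in ["scoop_grip","scoop","scoop_mouth"]: print(n,th,[(w(C,d["at"]).round(3).tolist(),round(d["conf"],2)) for d in mark_of(n,th)[:1]])
```

```text
5.7833 [-0.0025 -0.      0.0501] [ 0.19  0.3  -0.02] [ 0.31376187  0.25814632 -4.53068131] 0.01949910841560571
side scoop_grip [([0.469, 0.361, 0.125], 0.95)]
side scoop [([0.493, 0.258, 0.053], 0.65)]
side scoop_mouth [([0.508, 0.176, 0.051], 0.81)]
scene scoop_grip [([0.471, 0.366, 0.126], 0.6)]
scene scoop [([0.493, 0.258, 0.05], 0.67)]
scene scoop_mouth [([0.514, 0.175, 0.057], 0.59)]
```

View pics/scene3.png

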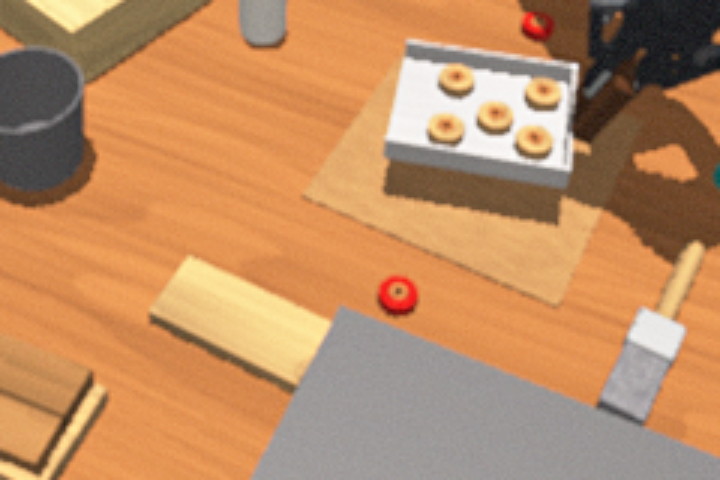

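Lifted level (4.5 N), with all five wheels in place and the scoop pose unchanged relative to the tool. Now planning the transfer.

```bash
cat >> h.py <<'E'
def scoop_now(): return T()[0]@np.linalg.inv(np.load("M0.npy"))@scoopT([.494,.2585,.003],-77)
def tool_for(S): return S@np.linalg.inv(scoopT([.494,.2585,.003],-77))@np.load("M0.npy")
def mouth_pose(m,yaw,tilt):
    S=scoopT([0,0,0],yaw,tilt); S[:3,3]=np.array(m)-S[:3,:3]@[.085,0,.004]; return S
YB=-106.5; d=np.array([np.cos(np.radians(YB)),np.sin(np.radians(YB)),0])
def over(z,tilt,off=-.055): return mouth_pose(np.array([.449,-.224,z])+off*d,YB,tilt)
E
python3 - <<'E'
from h import *
M,o=T(); A=M.copy(); A[2,3]+=.165
B=tool_for(over(.215,0)); Cc=tool_for(over(.14,18)); D=tool_for(over(.10,22)); E=tool_for(over(.1,48))
print("up1",rows(M,A,1)); print("AB",rows(A,B,30)); print("BC",rows(B,Cc,8)); print(D[:3,3],E[:3,3])
E
```

```text
up1 [-0.1553, 0.0556, -0.0003, -0.0, 0.0, 0.0]
AB [0.0042, 0.011, -0.0019, 0.93, -0.32, 0.01]
BC [0.0031, 0.0026, 0.0, 0.02, -0.01, -2.25]
[ 0.51099084 -0.02385851  0.22004266] [ 0.49160391 -0.0893077   0.27562458]
```

Call:
arm_command([
  [[-0.003,0.0011,0,0,0,0,0],[-0.006,0.0021,0,0,0,0,0],[-0.009,0.0032,0,0,0,0,0],[-0.0115,0.0041,0,0,0,0,0],[-0.0115,0.0041,0,0,0,0,0],[-0.0115,0.0041,0,0,0,0,0],[-0.0115,0.0041,0,0,0,0,0],[-0.0115,0.0041,0,0,0,0,0],[-0.0115,0.0041,0,0,0,0,0],[-0.0115,0.0041,0,0,0,0,0],[-0.0115,0.0041,0,0,0,0,0],[-0.0115,0.0041,0,0,0,0,0],[-0.0115,0.0041,0,0,0,0,0],[-0.009,0.0032,0,0,0,0,0],[-0.006,0.0021,0,0,0,0,0],[-0.003,0.0011,0,0,0,0,0],[0,0,0,0,0,0,0],[0,0,0,0,0,0,0]],
])

```text
t: 7.68
tool_pos: [0.4706, 0.36, 0.2916]
tool_rot: [1.982, -0.114, -1.894]
contact_force: [0.2, -0.2, -5.5]
opening: 0.0189
```

Run:
```python
from h import *
M,o=T(); B=tool_for(over(.215,0)); S=scoop_now()
print(o["t"],S[:3,3].round(3),"z-axis",S[:3,2].round(4),o["opening"],o["contact_force"],"AB",rows(M,B,30))
```

```text
7.6833 [0.491 0.259 0.234] z-axis [ 0.0021 -0.0059  1.    ] 0.018908690414734808 [ 0.15788488 -0.24992108 -5.48404   ] AB [0.0047, 0.0108, -0.0019, 0.92, -0.33, 0.02]
```

Call:
arm_command([
  [[0.0014,0.0033,-0.0006,0.28,-0.1,0.0,0],[0.0028,0.0065,-0.0011,0.55,-0.2,0.01,0],[0.0042,0.0097,-0.0017,0.83,-0.3,0.02,0],[0.0056,0.013,-0.0023,1.1,-0.4,0.02,0],[0.0056,0.013,-0.0023,1.1,-0.4,0.02,0],[0.0056,0.013,-0.0023,1.1,-0.4,0.02,0],[0.0056,0.013,-0.0023,1.1,-0.4,0.02,0],[0.0056,0.013,-0.0023,1.1,-0.4,0.02,0],[0.0056,0.013,-0.0023,1.1,-0.4,0.02,0],[0.0056,0.013,-0.0023,1.1,-0.4,0.02,0],[0.0056,0.013,-0.0023,1.1,-0.4,0.02,0],[0.0056,0.013,-0.0023,1.1,-0.4,0.02,0],[0.0056,0.013,-0.0023,1.1,-0.4,0.02,0],[0.0056,0.013,-0.0023,1.1,-0.4,0.02,0],[0.0056,0.013,-0.0023,1.1,-0.4,0.02,0],[0.0056,0.013,-0.0023,1.1,-0.4,0.02,0],[0.0042,0.0097,-0.0017,0.83,-0.3,0.02,0],[0.0028,0.0065,-0.0011,0.55,-0.2,0.01,0],[0.0014,0.0033,-0.0006,0.28,-0.1,0.0,0],[0,0,0,0,0,0,0]],
])

```text
t: 9.35
tool_pos: [0.5214, 0.1012, 0.2687]
tool_rot: [2.049, -0.537, -2.119]
contact_force: [0.9, 0.2, -3.9]
opening: 0.0193
```

Run:
```python
from h import *
M,o=T(); B=tool_for(over(.215,0)); S=scoop_now()
print(o["t"],S[:3,3].round(3),"z-axis",S[:3,2].round(4),o["opening"],o["contact_force"],"AB",rows(M,B,10))
```

```text
9.35 [ 0.502 -0.001  0.212] z-axis [0.0141 0.0089 0.9999] 0.019260918533390327 [ 0.91585964  0.17862199 -3.9333834 ] AB [0.0032, 0.0085, -0.0019, 0.75, -0.2, -0.06]
```

Call:
arm_command([
  [[0.001,0.0026,-0.0006,0.22,-0.06,-0.02,0],[0.0019,0.0051,-0.0011,0.45,-0.12,-0.04,0],[0.0029,0.0077,-0.0017,0.67,-0.18,-0.05,0],[0.0037,0.01,-0.0022,0.87,-0.23,-0.07,0],[0.0037,0.01,-0.0022,0.87,-0.23,-0.07,0],[0.0037,0.01,-0.0022,0.87,-0.23,-0.07,0],[0.0037,0.01,-0.0022,0.87,-0.23,-0.07,0],[0.0029,0.0077,-0.0017,0.67,-0.18,-0.05,0],[0.0019,0.0051,-0.0011,0.45,-0.12,-0.04,0],[0.001,0.0026,-0.0006,0.22,-0.06,-0.02,0],[0,0,0,0,0,0,0],[0,0,0,0,0,0,0]],
])

```text
t: 10.35
tool_pos: [0.5209, 0.0163, 0.2686]
tool_rot: [2.087, -0.673, -2.178]
contact_force: [0.3, -0.1, -4.3]
opening: 0.0194
```

Run:
```python
from h import *
M,o=T(); S=scoop_now()
print(o["t"],S[:3,3].round(3),"z-axis",S[:3,2].round(4),o["opening"],"mouth",w(S,[.085,0,.004]).round(3),"want",(np.array([.449,-.224,0])-.055*d).round(3))
print("BC",rows(M,tool_for(over(.14,18)),10))
for n in["side","scene"]:
    c,C=cam(n); im=get_image(n); cv2.imwrite(f"pics/{n}4.png",im[:,:,::-1])
    for th in ["scoop_grip","scoop","scoop_mouth","box"]: print(n,th,[(w(C,d_["at"]).round(3).tolist(),round(d_["conf"],2)) for d_ in mark_of(n,th)[:1]])
```

```text
10.35 [ 0.49  -0.082  0.211] z-axis [1.2e-03 2.0e-04 1.0e+00] 0.019398546091454666 mouth [ 0.467 -0.164  0.215] want [ 0.465 -0.171  0.   ]
BC [0.0026, 0.0029, -0.0002, 0.08, -0.01, -1.8]
side scoop_grip [([0.52, 0.017, 0.283], 0.78)]
side scoop [([0.495, -0.08, 0.217], 0.96)]
side scoop_mouth [([0.467, -0.165, 0.213], 0.85)]
side box [([0.449, -0.225, -0.002], 0.87)]
scene scoop_grip [([0.523, 0.022, 0.284], 0.61)]
scene scoop [([0.49, -0.084, 0.21], 0.63)]
scene scoop_mouth [([0.473, -0.162, 0.218], 0.95)]
scene box [([0.45, -0.221, -0.001], 0.62)]
```

View pics/scene4.png

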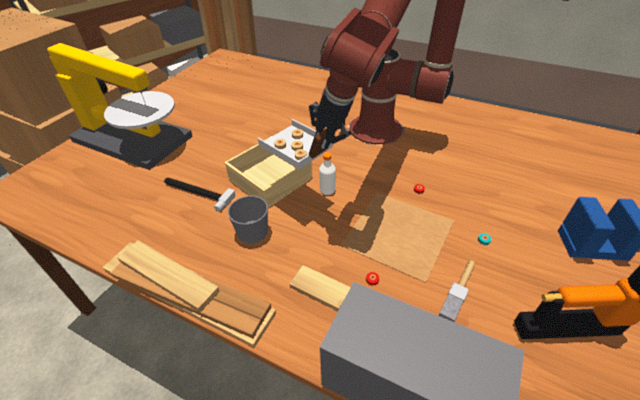

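The scoop is level over the near wall with all wheels on it. I'll shift 12 mm away from the bottle (right of the tray) as I begin to tip.

```bash
cat >> h.py <<'E'
lat=np.array([.959,-.284,0])*.012
def ov2(z,tilt,off=-.055): S=over(z,tilt,off); S[:3,3]+=lat; return S
E
python3 - <<'E'
from h import *
M,o=T(); C_=tool_for(ov2(.125,20)); print(rows(M,C_,12)); print(rows(C_,tool_for(ov2(.1,50)),14))
E
```

```text
[0.003, 0.0026, -0.0011, 0.07, -0.01, -1.67]
[-0.0041, 0.0048, -0.0, 0.01, -0.0, -2.14]
```

Call:
arm_command([
  [[0.0015,0.0013,-0.0006,0.03,0,-0.8,0],[0.003,0.0026,-0.0011,0.07,-0.01,-1.67,0],[0.003,0.0026,-0.0011,0.07,-0.01,-1.67,0],[0.003,0.0026,-0.0011,0.07,-0.01,-1.67,0],[0.003,0.0026,-0.0011,0.07,-0.01,-1.67,0],[0.003,0.0026,-0.0011,0.07,-0.01,-1.67,0],[0.003,0.0026,-0.0011,0.07,-0.01,-1.67,0],[0.003,0.0026,-0.0011,0.07,-0.01,-1.67,0],[0.003,0.0026,-0.0011,0.07,-0.01,-1.67,0],[0.003,0.0026,-0.0011,0.07,-0.01,-1.67,0],[0.0015,0.0013,-0.0006,0.03,0,-0.8,0],[0,0,0,0,0,0,0]],
])

```text
t: 11.85
tool_pos: [0.5219, -0.0203, 0.2436]
tool_rot: [-2.087, 0.35, 2.087]
contact_force: [0.7, 1.0, -5.1]
opening: 0.0191
```

Run:
```python
from h import *
M,o=T(); S=scoop_now()
print(o["t"],"tilt",np.degrees(np.arccos(S[2,2])),o["opening"],"mouth",w(S,[.085,0,.004]).round(3),"want",(np.array([.449,-.224,0])-.055*d+lat).round(3))
print(rows(M,tool_for(ov2(.1,50)),14),o["contact_force"])
```

```text
11.85 tilt 17.315979743428016 0.019133697689017123 mouth [ 0.473 -0.177  0.137] want [ 0.476 -0.175  0.   ]
[-0.0037, 0.0052, -0.0002, 0.03, -0.0, -2.33] [ 0.72438397  0.97432864 -5.05139667]
```

Call:
arm_command([
  [[-0.002,0.003,0,0,0,-1.3,0],[-0.0037,0.0052,-0.0002,0.03,0,-2.33,0],[-0.0037,0.0052,-0.0002,0.03,0,-2.33,0],[-0.0037,0.0052,-0.0002,0.03,0,-2.33,0],[-0.0037,0.0052,-0.0002,0.03,0,-2.33,0],[-0.0037,0.0052,-0.0002,0.03,0,-2.33,0],[-0.0037,0.0052,-0.0002,0.03,0,-2.33,0],[-0.0037,0.0052,-0.0002,0.03,0,-2.33,0],[-0.0037,0.0052,-0.0002,0.03,0,-2.33,0],[-0.0037,0.0052,-0.0002,0.03,0,-2.33,0],[-0.0037,0.0052,-0.0002,0.03,0,-2.33,0],[-0.0037,0.0052,-0.0002,0.03,0,-2.33,0],[-0.002,0.003,0,0,0,-1.3,0],[0,0,0,0,0,0,0],[0,0,0,0,0,0,0],[0,0,0,0,0,0,0],[0,0,0,0,0,0,0],[0,0,0,0,0,0,0]],
])

```text
t: 13.35
tool_pos: [0.5021, -0.0932, 0.2824]
tool_rot: [-1.928, -0.169, 1.782]
contact_force: [0.2, -0.5, -3.7]
opening: 0.0191
```

Run:
```python
from h import *
M,o=T(); S=scoop_now()
print(o["t"],"tilt",np.degrees(np.arccos(S[2,2])),o["opening"],"mouth",w(S,[.085,0,.004]).round(3),o["contact_force"])
ims=[]
for n,(x,y) in dict(scene=(200,100),side=(270,70)).items():
    c,C=cam(n); im=get_image(n); ims.append(cv2.resize(im[y:y+120,x:x+160,::-1],None,fx=2.5,fy=2.5))
    for th in ["wheel0","box","glue"]: print(n,th,[(w(C,d_["at"]).round(3).tolist(),round(d_["conf"],2)) for d_ in mark_of(n,th)[:9]])
cv2.imwrite("pics/d5.png",np.hstack(ims))
```

```text
13.35 tilt 46.00131237279329 0.01908378386234611 mouth [ 0.476 -0.182  0.11 ] [ 0.18701857 -0.54898046 -3.69567865]
scene wheel0 [([0.364, -0.234, 0.009], 0.62), ([0.688, 0.251, 0.0], 0.57), ([0.414, 0.497, -0.002], 0.53), ([0.452, -0.207, 0.025], 0.48), ([0.421, -0.242, 0.024], 0.47), ([0.285, 0.263, 0.001], 0.42), ([0.494, -0.231, 0.009], 0.39), ([0.778, 0.137, -0.001], 0.39)]
scene box [([0.449, -0.219, -0.002], 0.73), ([0.501, 0.265, -0.002], 0.5)]
scene glue [([0.418, -0.015, -0.004], 0.59), ([0.495, -0.233, 0.009], 0.16)]
side wheel0 [([0.285, 0.258, -0.001], 0.61), ([0.456, -0.208, 0.024], 0.6), ([0.419, -0.235, 0.021], 0.6), ([0.363, -0.236, 0.011], 0.46), ([0.689, 0.255, 0.001], 0.46), ([0.493, -0.238, 0.014], 0.44), ([0.497, -0.304, 0.025], 0.42), ([0.621, -0.409, 0.002], 0.21)]
side box []
side glue [([0.42, -0.235, 0.02], 0.6), ([0.418, -0.017, 0.003], 0.58)]
```

View pics/d5.png

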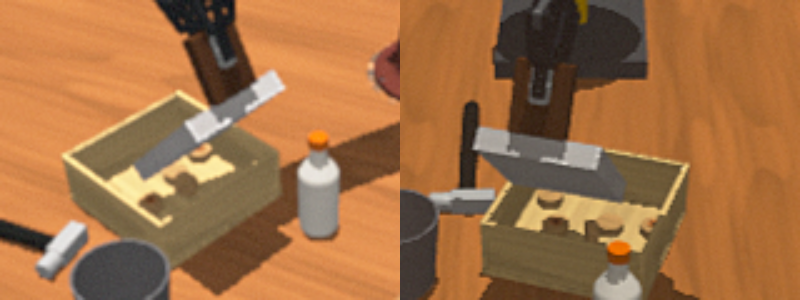

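All five wheels are in the box; five distinct marks lie inside its walls. Returning the scoop.

Run:
```python
from h import *
M,o=T(); A=tool_for(over(.235,0)); P=scoopT([.494,.2585,.21],-77); P=tool_for(P)
print(rows(M,A,12)); print(rows(A,P,20))
for k in range(13):
    pass
```

```text
[0.0002, -0.0088, 0.0009, 0.03, -0.03, 3.84]
[-0.005, -0.0169, 0.0032, -1.39, 0.5, -0.01]
```

Call:
arm_command([
  [[0,-0.0044,0.0004,0,0,1.9,0],[0.0002,-0.0088,0.0009,0.03,-0.03,3.84,0],[0.0002,-0.0088,0.0009,0.03,-0.03,3.84,0],[0.0002,-0.0088,0.0009,0.03,-0.03,3.84,0],[0.0002,-0.0088,0.0009,0.03,-0.03,3.84,0],[0.0002,-0.0088,0.0009,0.03,-0.03,3.84,0],[0.0002,-0.0088,0.0009,0.03,-0.03,3.84,0],[0.0002,-0.0088,0.0009,0.03,-0.03,3.84,0],[0.0002,-0.0088,0.0009,0.03,-0.03,3.84,0],[0.0002,-0.0088,0.0009,0.03,-0.03,3.84,0],[0.0002,-0.0088,0.0009,0.03,-0.03,3.84,0],[0,-0.0044,0.0004,0,0,1.9,0],[0,0,0,0,0,0,0]],
])

```text
t: 14.83
tool_pos: [0.5202, 0.0071, 0.2909]
tool_rot: [2.131, -0.647, -2.211]
contact_force: [1.0, -0.3, -3.1]
opening: 0.0194
```

Run:
```python
from h import *
M,o=T(); S=scoop_now(); P=tool_for(scoopT([.494,.2585,.19],-77))
print(o["t"],S[:3,3].round(3),S[:3,2].round(3),o["opening"],rows(M,P,20),rows(M,P,26))
```

```text
14.8333 [ 0.489 -0.088  0.228] [-0.014 -0.048  0.999] 0.019369259614982804 [-0.0036, -0.0175, 0.0032, -1.41, 0.47, 0.13] [-0.0027, -0.0134, 0.0024, -1.08, 0.36, 0.1]
```

Call:
arm_command([
  [[-0.0018,-0.0088,0.0016,-0.7,0.23,0.07,0],[-0.0036,-0.0175,0.0032,-1.41,0.47,0.13,0],[-0.0036,-0.0175,0.0032,-1.41,0.47,0.13,0],[-0.0036,-0.0175,0.0032,-1.41,0.47,0.13,0],[-0.0036,-0.0175,0.0032,-1.41,0.47,0.13,0],[-0.0036,-0.0175,0.0032,-1.41,0.47,0.13,0],[-0.0036,-0.0175,0.0032,-1.41,0.47,0.13,0],[-0.0036,-0.0175,0.0032,-1.41,0.47,0.13,0],[-0.0036,-0.0175,0.0032,-1.41,0.47,0.13,0],[-0.0036,-0.0175,0.0032,-1.41,0.47,0.13,0],[-0.0036,-0.0175,0.0032,-1.41,0.47,0.13,0],[-0.0036,-0.0175,0.0032,-1.41,0.47,0.13,0],[-0.0036,-0.0175,0.0032,-1.41,0.47,0.13,0],[-0.0036,-0.0175,0.0032,-1.41,0.47,0.13,0],[-0.0036,-0.0175,0.0032,-1.41,0.47,0.13,0],[-0.0036,-0.0175,0.0032,-1.41,0.47,0.13,0],[-0.0036,-0.0175,0.0032,-1.41,0.47,0.13,0],[-0.0036,-0.0175,0.0032,-1.41,0.47,0.13,0],[-0.0018,-0.0088,0.0016,-0.7,0.23,0.07,0],[0,0,0,0,0,0,0]],
])

```text
t: 16.5
tool_pos: [0.4845, 0.3439, 0.2593]
tool_rot: [2.025, -0.115, -1.937]
contact_force: [0.2, -0.9, -3.7]
opening: 0.0195
```

Run:
```python
from h import *
M,o=T(); S=scoop_now(); P=tool_for(scoopT([.494,.2585,.03],-77))
print(o["t"],S[:3,3].round(3),S[:3,2].round(3),o["opening"],rows(M,P,12))
```

```text
16.5 [0.501 0.245 0.197] [ 0.    -0.051  0.999] 0.019451063524759452 [0.0131, -0.0059, 0.0008, -0.21, 0.02, 0.24]
```

Call:
arm_command([
  [[0.0065,-0.003,0.0008,-0.21,0.02,0.24,0],[0.0131,-0.0059,0.0008,-0.21,0.02,0.24,0],[0.0131,-0.0059,0.0008,-0.21,0.02,0.24,0],[0.0131,-0.0059,0.0008,-0.21,0.02,0.24,0],[0.0131,-0.0059,0.0008,-0.21,0.02,0.24,0],[0.0131,-0.0059,0.0008,-0.21,0.02,0.24,0],[0.0131,-0.0059,0.0008,-0.21,0.02,0.24,0],[0.0131,-0.0059,0.0008,-0.21,0.02,0.24,0],[0.0131,-0.0059,0.0008,-0.21,0.02,0.24,0],[0.0131,-0.0059,0.0008,-0.21,0.02,0.24,0],[0.0065,-0.003,0.0004,-0.1,0,0.1,0],[0,0,0,0,0,0,0],[0,0,0,0,0,0,0]],
])

```text
t: 17.58
tool_pos: [0.4735, 0.3531, 0.0965]
tool_rot: [1.974, -0.127, -1.899]
contact_force: [-0.2, -0.3, -3.7]
opening: 0.0187
```

Run:
```python
from h import *
M,o=T(); S=scoop_now(); P=tool_for(scoopT([.494,.2585,.005],-77))
print(o["t"],S[:3,3].round(3),S[:3,2].round(3),o["opening"],o["contact_force"],rows(M,P,8))
for n in["side","scene"]:
    c,C=cam(n); im=get_image(n)
    for th in ["scoop_grip","scoop","scoop_mouth"]: print(n,th,[(w(C,d_["at"]).round(3).tolist(),round(d_["conf"],2)) for d_ in mark_of(n,th)[:1]])
```

```text
17.5833 [0.493 0.252 0.039] [0.007 0.003 1.   ] 0.01865883477696706 [-0.18734778 -0.3068727  -3.74330601] [0.0037, -0.0022, -0.0001, -0.03, 0.07, -0.01]
side scoop_grip [([0.47, 0.357, 0.108], 0.74)]
side scoop [([0.495, 0.251, 0.042], 0.84)]
side scoop_mouth [([0.511, 0.171, 0.041], 0.79)]
scene scoop_grip [([0.474, 0.361, 0.115], 0.68)]
scene scoop [([0.496, 0.25, 0.038], 0.85)]
scene scoop_mouth [([0.516, 0.169, 0.048], 0.63)]
```

Still level and unslipped. Lowering the last part gently.

Call:
arm_command([
  [[0.0037,-0.0022,0,0,0.07,0,0],[0.0037,-0.0022,0,0,0.07,0,0],[0.0037,-0.0022,0,0,0.07,0,0],[0.0037,-0.0022,0,0,0.07,0,0],[0.0037,-0.0022,0,0,0.07,0,0],[0.0037,-0.0022,0,0,0.07,0,0],[0.0037,-0.0022,0,0,0.07,0,0],[0.002,-0.001,0,0,0,0,0],[0,0,0,0,0,0,0],[0,0,0,0,0,0,0]],
])

```text
t: 18.82
tool_pos: [0.4729, 0.3598, 0.0625]
tool_rot: [1.986, -0.124, -1.889]
contact_force: [-0.5, -0.4, -3.6]
opening: 0.0191
```

Run:
```python
from h import *
M,o=T(); S=scoop_now(); P=tool_for(scoopT([.494,.2585,.002],-77))
print(o["t"],S[:3,3].round(4),S[:3,2].round(3),o["opening"],o["contact_force"],rows(M,P,4))
```

```text
18.8167 [0.4933 0.2586 0.0051] [-0.004 -0.001  1.   ] 0.01906522406085918 [-0.46926313 -0.39594069 -3.61364421] [0.0007, -0.0002, -0.0001, -0.07, -0.03, 0.0]
```

Call:
arm_command([
  [[0.001,-0.0004,0,-0.2,0,0,0],[0.001,-0.0004,0,0,0,0,0],[0.0005,-0.0002,0,0,0,0,0],[0,0,0,0,0,0,0]],
])

```text
t: 19.15
tool_pos: [0.4734, 0.36, 0.0609]
tool_rot: [1.984, -0.121, -1.886]
contact_force: [0.4, 0.0, -3.6]
opening: 0.0193
```

Run:
```python
from h import *
M,o=T(); S=scoop_now(); 
print(o["t"],S[:3,3].round(4),S[:3,2].round(3),o["opening"],o["contact_force"])
```

```text
19.15 [0.4942 0.2589 0.0035] [-0.004 -0.     1.   ] 0.019280662982008184 [ 0.38771964  0.00603405 -3.64231985]
```

Call:
arm_command([
  [[0.001,-0.0004,0,-0.1,0,0,0],[0.0007,-0.0003,0,0,0,0,0],[0,0,0,0,0,0,0]],
])

```text
t: 19.4
tool_pos: [0.4736, 0.3602, 0.0606]
tool_rot: [1.984, -0.121, -1.885]
contact_force: [-0.6, -0.3, -3.1]
opening: 0.0193
```

Call:
arm_command([
  [[0.0012,-0.0005,0,0,0,0,0],[0.0008,-0.0004,0,0,0,0,0],[0,0,0,0,0,0,0]],
])

```text
t: 19.65
tool_pos: [0.4739, 0.3604, 0.0605]
tool_rot: [1.984, -0.122, -1.885]
contact_force: [-1.0, 0.1, -2.9]
opening: 0.0188
```

Touching down at the original height (TCP z 0.0605 vs 0.0604 at grasp). Releasing, then backing out along the handle.

Call:
arm_command([
  [[0.001,-0.0004,0,0,0,0,0],[0,0,0,0,0,0,0.03],[0,0,0,0,0,0,0.05],[0,0,0,0,0,0,0.085],[0,0,0,0,0,0,0.085],[0,0,0,0,0,0,0.085],[0,0,0,0,0,0,0.085],[0,0,0,0,0,0,0.085],[-0.008,0,0,0,0,0,0.085],[-0.015,0,0,0,0,0,0.085],[-0.015,0,0,0,0,0,0.085],[-0.015,0,0,0,0,0,0.085],[-0.015,0,0,0,0,0,0.085],[-0.015,0,0,0,0,0,0.085],[-0.015,0,0,0,0,0,0.085],[-0.015,0,0,0,0,0,0.085],[-0.015,0,0,0,0,0,0.085],[-0.008,0,0,0,0,0,0.085],[0,0,0,0,0,0,0.085]],
])

```text
t: 21.23
tool_pos: [0.4622, 0.4092, 0.1982]
tool_rot: [1.99, -0.119, -1.879]
contact_force: [0.1, -0.4, 0.5]
opening: 0.0852
```

Run:
```python
from h import *
M,o=T(); print(o["t"],o["tool_pos"],o["opening"],o["contact_force"])
ims=[]
for n in["side","scene"]:
    c,C=cam(n); im=get_image(n); ims.append(im)
    for th in ["scoop_grip","scoop","scoop_mouth","box","wheel0","glue","tub"]: print(n,th,[w(C,d_["at"]).round(3).tolist() for d_ in mark_of(n,th)[:8 if th=="wheel0" else 1]])
s=ims[0][90:390,180:460,::-1]; e=ims[1][110:290,200:480,::-1]
cv2.imwrite("pics/f6.png",np.hstack([cv2.resize(s,(400,428)),cv2.resize(cv2.copyMakeBorder(e,0,120,0,0,0),(400,428))]))
```

```text
21.2333 [0.46223156 0.40923989 0.1981722 ] 0.08518187312154193 [ 0.09631683 -0.37960843  0.53729322]
side scoop_grip [[0.475, 0.365, 0.074]]
side scoop [[0.498, 0.26, 0.008]]
side scoop_mouth [[0.514, 0.176, 0.004]]
side box [[0.45, -0.223, -0.003]]
side wheel0 [[0.286, 0.26, -0.001], [0.415, 0.497, -0.0], [0.424, -0.238, 0.021], [0.492, -0.236, 0.014], [0.691, 0.253, 0.002], [0.5, -0.304, 0.023], [0.454, -0.206, 0.025], [0.779, 0.14, 0.003]]
side glue []
side tub [[0.69, -0.145, 0.004]]
scene scoop_grip [[0.473, 0.37, 0.079]]
scene scoop [[0.5, 0.259, 0.002]]
scene scoop_mouth [[0.52, 0.174, 0.009]]
scene box [[0.451, -0.22, -0.002]]
scene wheel0 [[0.69, 0.254, -0.001], [0.364, -0.233, 0.008], [0.285, 0.261, 0.001], [0.451, -0.204, 0.024], [0.496, -0.233, 0.007], [0.421, -0.242, 0.024], [0.418, 0.495, 0.002]]
scene glue [[0.417, -0.016, -0.001]]
scene tub [[0.688, -0.141, -0.001]]
```

View pics/f6.png

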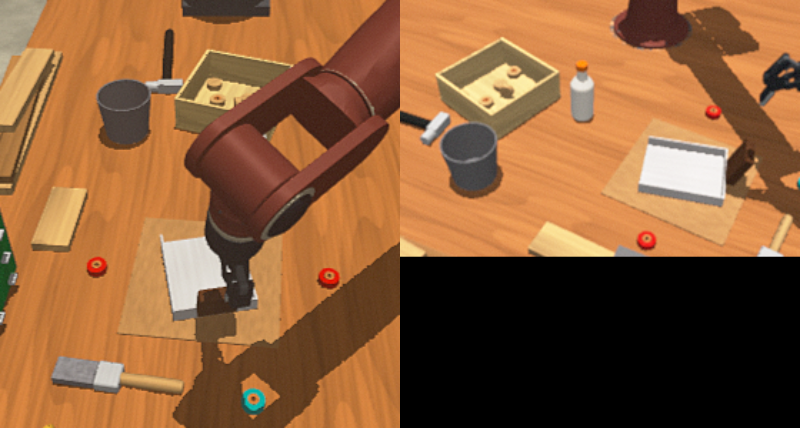

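```bash
python3 -c "
from station import *
finish_job(); print('ok')"
```

```text
the job is handed in; nothing more can be done
ok
```

The job is handed in at about 21.5 s of the 51 s allowed. I lifted the scoop level by its handle and tipped it to about 46° over the box, with its mouth about 30 mm above the rim. Then I set it back on the cardboard, let go and backed the gripper clear.

What the last checks showed:
- **Wheels:** all five are in the box. No single final view showed all of them, because the arm hid one from the side camera and the wall hid another from the scene camera. The two views together, and the side view taken while tipping, account for all five.
- **Scoop:** it is empty and flat on the cardboard, within about 6 mm of where it started. The wrist force still read about 3 N just before release, but the scoop's height matched the height at the grasp and it did not drop visibly.
- **Everything else:** the box, tub and glue bottle read within about 4 mm of their starting positions, which is the measuring error. I did not measure the offcut, hammer or brush again; they look unmoved in the last picture.
- **Gripper:** open, well above the scoop, and touching nothing.

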